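# Tilt the coaster pile back into its lipped holder

## Task

Take the spice jar out of the wooden coaster holder and stand it upright on the worktop, out of the way, without knocking it over. Then lift the three coasters together as one pile and put them away in the holder: tilt the pile so that one short end goes in under the holder's overhanging lip, then lower the other end behind the tall wall until all three lie flat and fully down on its floor. Leave the mug, the tin and the steel canister where they stand.

Things in the scene. Friction and masses are not known exactly. Their poses are not given: they have to be found in the camera images.
- holder: Dark wooden coaster holder, fixed, 114 (x) x 76 mm (y) outside; walls 6 mm. Origin: centre of its underside. -x end, roughly to the robot's right (yaw 1.05 to 1.6 rad): wall with lip. +x end: plain tall wall. Long sides have walls only at the corners, 14 mm in from each end wall's inner face; between, the sides are open over 74 mm down to the inner floor, so fingers beside the pile fit.
- holder_floor (a point): Centre of the holder's inner floor, 8 mm above the worktop; axes as the holder's. The floor is 102 mm (x) by 64 mm (y) between the walls.
- holder_lip (a point): Middle of the lip's lower inner edge, 43 mm above the worktop (35 above the inner floor). The lip overhangs the inside by 14 mm over the whole width; its top is 49 mm above the worktop. From lip to tall wall the opening is 88 mm, less than the pile's length, so the pile cannot go straight down.
- holder_wall (a point): Middle of the tall wall's inner top edge, 55 mm above the worktop (47 above the inner floor), at the holder's +x end. With the pile's low end under the lip, about 25 to 35 degrees of tilt lets its other end pass over this edge; it then comes down close along this wall.
- coaster_1: Lowest of three equal loose oblong coasters of light wood, stacked almost edge to edge flat on the worktop: 96 (x) x 60 (y) x 8 mm each (pile 24 mm high), about 40 g each. Origin: centre of its underside. Yaw 1.05 to 1.75 rad. Hold the pile from above by its long sides (60 mm apart), fingertips near the worktop so that all three are gripped.
- coaster_2: Middle coaster, same size. Origin: centre of its underside.
- coaster_3: Top coaster, same size. Origin: centre of its underside.
- spice_jar: Round glass spice jar with a black cap, 41 mm across, 105 mm high, standing upright on the holder's inner floor at the start. Origin: centre of its underside, z up. Free flat worktop (height 0) to stand it on: x 0.43 to 0.56 m, y -0.10 to 0.40 m, between the other things.
- mug: Mug with a handle, 81 x 114 mm, 92 mm high; bystander to the left of the work. Origin: centre of its underside.
- tin: Low food tin, 76 mm across, 58 mm high; bystander behind the work. Origin: centre of its underside.
- canister: Small steel clip canister, 60 mm across, 64 mm high; bystander to the left, near the front edge. Origin: centre of its underside.

How it is judged (in metres and radians):
On the way, in this order (a step that is already met when the one before it is completed fails the run):
1. the spice jar stands upright on the worktop outside the holder, let go (height (world z) of spice_jar between -0.004 and 0.004 m and angle between spice_jar's own z axis and vertical below 0.1 rad and horizontal distance between spice_jar and holder above 0.055 m and contact force between the fingers and spice_jar below 0.1 N), for 0.2 s.
2. all three coasters are lifted clear of the worktop together (height (world z) of each of coaster_1, coaster_2, coaster_3 above 0.04 m), for 0.2 s.
3. all three coasters lie flat in the holder (z of coaster_1 in the frame of holder_floor between -0.003 and 0.019 m and horizontal distance between each of coaster_1, coaster_2, coaster_3 and holder_floor below 0.012 m and angle between each of coaster_1, coaster_2, coaster_3's own z axis and vertical below 0.06 rad and linear speed of each of coaster_1, coaster_2, coaster_3 below 0.02 m/s and z of coaster_2 in the frame of holder_floor between -0.003 and 0.019 m and z of coaster_3 in the frame of holder_floor between -0.003 and 0.019 m), for 0.2 s.
At the end, for the whole second after the job is handed in: Each coaster rests flat (within 0.06 rad) in the holder, its centre within 12 mm of the inner floor's centre seen from above, its underside at most 19 mm above the inner floor (16 mm is the top one's seat); the spice jar stands upright (within 0.1 rad) on the worktop, outside the holder (all of step 3 and height (world z) of spice_jar between -0.004 and 0.004 m and angle between spice_jar's own z axis and vertical below 0.1 rad and horizontal distance between spice_jar and holder above 0.055 m); the robot touches nothing.
It fails at once if the mug is moved more than 20 mm (distance of mug from where it was at the start of the episode above 0.02 m).
It fails at once if the tin is moved more than 20 mm (distance of tin from where it was at the start of the episode above 0.02 m).
It fails at once if the canister is moved more than 20 mm (distance of canister from where it was at the start of the episode above 0.02 m).
It fails at once if the spice jar is tipped over (angle between spice_jar's own z axis and vertical above 0.8 rad).
It also fails if it takes over 61 s, if anything falls off the work surface, if the arm or the gripper's body presses on something with over 40 N, if the wrist force passes 120 N, or if a joint passes its speed limit or range.

## Robot

A 6-joint arm with a two-finger parallel gripper is mounted at the origin on a cart in front of the work surface, level with it; the furniture and walls round the work are solid. World frame = base frame: x ahead of the robot, y to its left, z up, the work surface at z = 0. Lengths are in mm, angles in rad, forces in N, time in s.
With the tool pointing down it reaches from about 350 to 875 mm from the base axis. Payload 4.2 kg.
Tool frame: the origin (TCP) lies at the very end of the fingers, on their centre line; the grasp point (between the pads) lies 19 mm behind it (pinch_z is the distance from the TCP to the grasp point, in mm); z points along the fingers, y is the line along which they close (so a half turn about z gives the same grasp; the last joint's range is limited). The gripper opens to 85 mm and grips with 20 to 120 N. Pads are 22 mm wide; open, the fingers measure 114 mm over their backs; the gripper's body (76 mm by 85 mm) begins 54 mm behind the grasp point. The pads swing forward as they close: fully open they stand 13 mm farther back than shut.
Start: joints at [1.453, 0.385, 0.008, 0, -1.194, -0.259], TCP at [229.934, 581.145, 231.312] pointing down, gripper open.
Joint ranges: [-3.14, 3.14], [-1.21, 2.06], [-1.07, 1.41], [-3.16, 2.05], [-2.99, -0.16], [-3.1, 3.1]. Speed limits (rad/s): [2.79, 2.79, 3.14, 3.14, 3.14, 3.14].

## Interface

Orientations are given as a unit quaternion [x, y, z, w].
In Python, from bench import * gives the robot as it stands.
- The arm moves only by the tool arm_command, never from a script. Its argument "steps" is one flat list of numbers, 4 for each row, row after row: the shift along the tool's x, y, z in m, then the turn about the tool's z in rad. In form: [tx, ty, tz, roll, tx, ty, tz, roll, ...]. A call has 1 to 20 rows; each row shifts and turns the commanded pose from where the row before left it, along the tool's axes as they then stand; what a row does not reach is not made up. A row lasts 1/8 s, in which the tool goes at most 62.5 mm and 10.7 degrees, less where a joint would pass 70% of its speed; a pose out of reach is approached as far as the arm can. A call with a gripper value outside its range is refused whole. "grip" is the finger opening in m, from 0 to 0.0854, set as the call begins (left out, the last holds). The fingers move at their own pace and stop on an object; the grip force is fixed at half the most. Time passes only in rows, so rows that do not move let the fingers close. It gives the time, the measured TCP pose, the force, the opening and the grip force at its end, in the units of the state.
- read_state(): the state, without advancing time (a new reading comes with each control period).
- get_image(name): name is "scene" or "top" or "wrist"; returns the picture (420x560x3 uint8, red, green, blue); there is no depth.
- get_calibration(name): a dict with "camera_matrix" (3x3 intrinsics, pixels), "cam_to_world" (4x4, takes a point from camera to world coordinates). Camera axes: x right, y down, z forward; pixel columns grow to the right and rows downward; lengths in mm; the calibration is good to about 2 mm. A picture is of the moment at which its call begins: read the wrist's pose just before it. get_calibration takes no time and is no camera call; for the wrist camera it gives the pose at the moment of the call.
- job_done(): hands the job in; it is judged then, once.
The state is a dict: "clock": time; "joints": joint angles; "joint_vel": joint speeds; "joint_efforts": joint torques, N m; "position": TCP position; "ee_rot": TCP orientation; "contact_force": force on the tool from outside, world axes, zero at the start; "wrist_torque": the same for the moment, N m; "gripper_width": finger opening in mm; "grasp_force": force on a finger pad.
Only numpy, scipy, OpenCV 4.12 (cv2) and the standard library are available. Lean on these libraries where they do the work, as an engineer would, in place of code of your own. Each camera call takes 0.05 s, during which the arm holds its last target. There are 200 camera calls.

## Working session

There is one attempt and no reset: what is moved stays moved. The work goes in short steps, Python scripts to look and compute and a tool call to move; the robot and the scene stay as the last step left them, time stands still between calls to the robot, and variables do not carry over. Pictures are saved under pics/ and viewed, at most 10 in all, crops included, and the job is handed in when it is done.

Besides the shell and the picture viewer there is one more tool, called after "Emit:" in YAML: its name, and indented under it one key for each argument. arm_command: Moves the arm, as the interface text tells. Its arguments: {"type":"object","properties":{"steps":{"type":"array","items":{"type":"number"}},"grip":{"type":"number"}},"required":["steps"]}

```bash
mkdir -p pics; ls; python3 - <<'E'
from bench import *
import cv2,numpy as np
print(read_state())
ims=[]
for n in["top","scene","wrist"]:
    i=get_image(n);c=get_calibration(n);cv2.imwrite(f"pics/{n}0.png",i[...,::-1]);print(n,np.round(c["camera_matrix"],1).tolist(),np.round(c["cam_to_world"],3).tolist())
E
```

```text
pics
{'clock': 0.0, 'joints': array([ 1.45260270e+00,  3.85546397e-01,  6.61441473e-03, -5.06499039e-04,
       -1.19403718e+00, -2.58588633e-01]), 'joint_vel': array([-0.00015196, -0.00054208, -0.00069586,  0.00135352, -0.00157114,
       -0.00069536]), 'joint_efforts': array([ 9.91149464e-04, -3.92285979e+01,  1.88394821e+01,  4.18592155e+00,
       -4.68757760e-03,  4.49659979e-06]), 'position': array([229.72629592, 580.6019229 , 230.22216465]), 'ee_rot': array([ 9.82288705e-01, -1.87370394e-01, -1.58604872e-04,  1.10025088e-03]), 'contact_force': array([-0.24519268,  0.18277694,  0.55547723]), 'wrist_torque': array([-0.02990563,  0.04112873, -0.00324442]), 'grasp_force': 0.0, 'gripper_width': 85.6791967479786}
top [[387.4, 0.0, 281.0], [0.0, 387.4, 211.5], [0.0, 0.0, 1.0]] [[-0.001, -0.984, 0.179, 342.165], [-1.0, 0.004, 0.016, 207.894], [-0.016, -0.179, -0.984, 1040.723], [0.0, 0.0, 0.0, 1.0]]
scene [[503.7, 0.0, 288.1], [0.0, 503.7, 212.4], [0.0, 0.0, 1.0]] [[0.722, -0.398, 0.565, -149.71], [-0.691, -0.429, 0.581, -505.755], [0.011, -0.811, -0.585, 762.032], [0.0, 0.0, 0.0, 1.0]]
wrist [[361.1, 0.0, 276.2], [0.0, 361.1, 210.4], [0.0, 0.0, 1.0]] [[-0.369, -0.884, -0.287, 302.922], [-0.93, 0.352, 0.111, 551.16], [0.003, 0.308, -0.951, 373.433], [0.0, 0.0, 0.0, 1.0]]
```

View pics/top0.png

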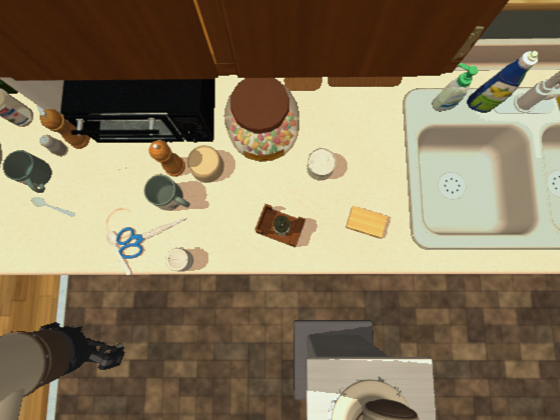

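View pics/scene0.png

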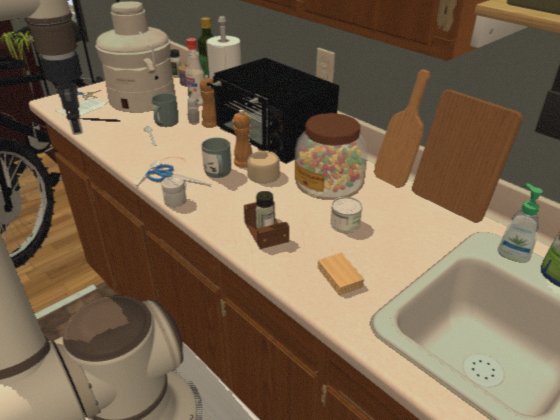

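The top view shows the holder near (281,226) with the jar in it at (283,225). The coaster pile is at (368,222), the tin at (321,164), the mug at (163,192) and the canister at (179,259). Next I'll measure with masks.

```bash
cat > h.py <<'E'
from bench import *
import cv2,numpy as np
from scipy.spatial.transform import Rotation as R
def ray(c,uv):
    K=np.array(c["camera_matrix"]);T=np.array(c["cam_to_world"])
    d=T[:3,:3]@np.linalg.solve(K,np.array([uv[0],uv[1],1.]));return T[:3,3],d
def onplane(c,uv,z):
    o,d=ray(c,uv);return o+d*(z-o[2])/d[2]
def proj(c,p):
    K=np.array(c["camera_matrix"]);T=np.array(c["cam_to_world"])
    q=K@(T[:3,:3].T@(np.array(p,float)-T[:3,3]));return q[:2]/q[2]
def tri(c1,u1,c2,u2):
    o1,d1=ray(c1,u1);o2,d2=ray(c2,u2)
    s=np.linalg.lstsq(np.c_[d1,-d2],o2-o1,rcond=None)[0]
    a,b=o1+d1*s[0],o2+d2*s[1];return (a+b)/2,np.linalg.norm(a-b)
def blob(m,box):
    x0,y0,x1,y1=box;z=np.zeros(m.shape,np.uint8);z[y0:y1,x0:x1]=m[y0:y1,x0:x1]
    cs,_=cv2.findContours(z,cv2.RETR_EXTERNAL,cv2.CHAIN_APPROX_NONE);return max(cs,key=cv2.contourArea)
E
python3 - <<'E'
from h import *
t=cv2.imread("pics/top0.png");c=get_calibration("top");hsv=cv2.cvtColor(t,cv2.COLOR_BGR2HSV)
for p in[(368,222),(262,228),(283,225),(340,240),(321,164)]:print(p,hsv[p[1],p[0]])
m=((hsv[...,1]>95)&(hsv[...,2]>120)).astype(np.uint8)*255
b=blob(m,(335,195,405,250));r=cv2.minAreaRect(b);P=np.array([onplane(c,q,24)[:2] for q in cv2.boxPoints(r)])
print("pile",r,P.round(0).tolist(),P.mean(0),[np.linalg.norm(P[i]-P[i-1]) for i in range(4)])
m=((hsv[...,2]<125)).astype(np.uint8)*255
b=blob(m,(245,195,325,255));r=cv2.minAreaRect(b);P=np.array([onplane(c,q,45)[:2] for q in cv2.boxPoints(r)])
print("holder",r,P.round(0).tolist(),P.mean(0),[np.linalg.norm(P[i]-P[i-1]) for i in range(4)])
for n,u,z in[("jar",(283,225),105),("tin",(321,164),58),("mug",(160,191),92),("can",(178,259),64)]:print(n,onplane(c,u,z).round(0))
a=cv2.resize(t[190:260,240:400],(800,350),interpolation=cv2.INTER_CUBIC)
s=cv2.imread("pics/scene0.png");s2=cv2.resize(s[180:300,230:370],(560,480),interpolation=cv2.INTER_CUBIC)
cv2.imwrite("pics/a1.png",a)
cv2.imwrite("pics/a2.png",s2)
E
```

```text
(368, 222) [ 21 143 237]
(262, 228) [ 11 181  89]
(283, 225) [18 80 64]
(340, 240) [ 26  58 235]
(321, 164) [ 26  49 224]
pile ((366.7361755371094, 221.72406005859375), (38.2669563293457, 23.83365821838379), 16.927513122558594) [[484.0, 55.0], [545.0, 35.0], [515.0, -61.0], [454.0, -40.0]] [499.33428008  -2.64824489] [np.float64(99.46710217062895), np.float64(64.6096297605308), np.float64(100.49180249258056), np.float64(64.19849161413913)]
holder ((279.78082275390625, 225.41781616210938), (42.72002029418945, 29.49437141418457), 20.556047439575195) [[471.0, 292.0], [544.0, 266.0], [503.0, 161.0], [432.0, 189.0]] [487.33396801 227.10848164] [np.float64(110.48457255890649), np.float64(77.51625032695154), np.float64(111.87689542993493), np.float64(76.8332712607405)]
jar [479. 218. 105.]
tin [648. 118.  58.]
mug [569. 529.  92.]
can [400. 483.  64.]
```

View pics/a1.png

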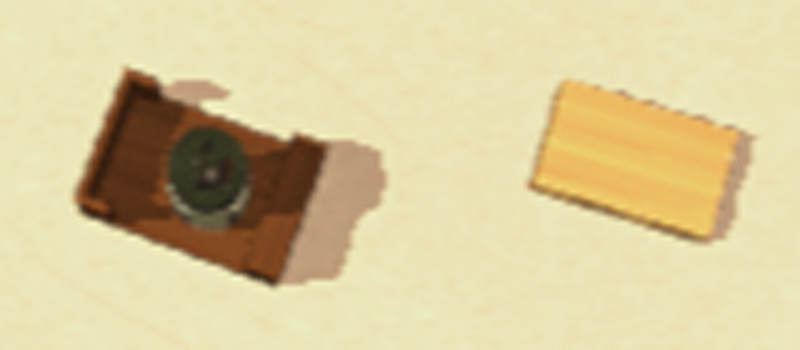

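The crop shows the holder with its tall wall at the left (image) and the lip at the right. The jar cap is at about (282,224) full-frame. The pile's yaw is about 1.27 and the holder's about 1.2. I'll move above the holder and look closer.

Emit:
arm_command:
  steps: [0.041,0.027,0,0,0.041,0.027,0,0,0.041,0.027,0,0,0.041,0.027,0,0,0.041,0.027,0,0,0.041,0.027,0,0,0.041,0.027,0,0,0.041,0.027,0,0,0.041,0.027,0,0,0,0,0,0.173,0,0,0,0.173,0,0,0,0.173,0,0,0,0.173,0,0,0,0.173,0,0,0,0.173,0,0,0,0.173,0,0,0,0.173,0,0,0,0.173,0,0,0,0]

```text
clock: 2.52
position: [483.4, 219.3, 231.0]
ee_rot: [-0.569, 0.823, 0.0, -0.0]
contact_force: [0.1, -1.4, -0.4]
gripper_width: 85.5
grasp_force: 0.0
```

```bash
python3 - <<'E'
from h import *
s=read_state();print(s["clock"],s["position"],R.from_quat(s["ee_rot"]).as_matrix().round(3).tolist(),s["joints"].round(2))
c=get_calibration("wrist");i=get_image("wrist");cv2.imwrite("pics/w1.png",i[...,::-1]);np.save("w1.npy",[c],allow_pickle=True)
for p in[(480,219,105),(487,227,50),(499,-3,24)]:print(proj(c,p))
E
```

```text
2.525 [483.44158286 219.30854662 231.04782326] [[-0.353, -0.936, -0.001], [-0.936, 0.353, -0.0], [0.0, 0.0, -1.0]] [ 0.73  0.23 -0.22 -0.   -1.12 -1.09]
[280.14387305 200.04988077]
[275.50685075 193.78102821]
[162.22345662 -63.45358467]
```

View pics/w1.png

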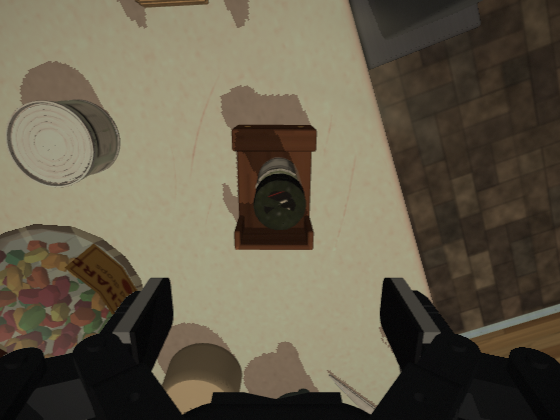

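The wrist view shows the holder with the lip at rows 127-152 and the tall wall at rows 215-248 (cols 235-315). The jar cap is at about (279,203). I'll triangulate the cap and get the holder's mask edges.

```bash
python3 - <<'E'
from h import *
w=cv2.imread("pics/w1.png");c=np.load("w1.npy",allow_pickle=True)[0];ct=get_calibration("top");t=cv2.imread("pics/top0.png")
def cap(im,box):
    h=cv2.cvtColor(im,cv2.COLOR_BGR2HSV);m=((h[...,0]>22)&(h[...,0]<100)&(h[...,2]<90)).astype(np.uint8)*255
    m=cv2.morphologyEx(m,cv2.MORPH_CLOSE,np.ones((5,5)));return cv2.minEnclosingCircle(blob(m,box)),cv2.boundingRect(blob(m,box))
a=cap(w,(230,155,330,240));b=cap(t,(265,205,300,245));print(a,b)
print(onplane(c,a[0][0],113),onplane(ct,b[0][0],113),tri(c,a[0][0],ct,b[0][0]))
print([onplane(c,(a[0][0][0]+k*a[0][1],a[0][0][1]),113).round(1).tolist() for k in(-1,1)])
h=cv2.cvtColor(w,cv2.COLOR_BGR2HSV)
m=((h[...,2]<140)&(h[...,1]>110)).astype(np.uint8)*255
q=blob(m,(215,100,335,265));r=cv2.minAreaRect(q);print(r)
P=np.array([onplane(c,p,52)[:2] for p in cv2.boxPoints(r)]);print(P.round(1).tolist(),P.mean(0))
E
```

```text
(((278.5, 200.0), 29.26184844970703), (254, 171, 51, 59)) (((282.0, 224.5), 9.013978004455566), (274, 216, 15, 18))
[480.40192876 216.31408927 113.        ] [479.35325118 220.29183039 113.        ] (array([481.76910616, 220.52365777,  97.55962525]), np.float64(0.2671272721561429))
[[501.0, 208.5, 113.0], [459.8, 224.1, 113.0]]
((273.5, 187.0), (124.0, 83.0), 90.0)
[[500.3, 155.1], [432.7, 180.7], [470.6, 291.9], [546.0, 263.4]] [487.37843094 222.79370401]
```

Emit:
arm_command:
  steps: [0,0.003,0.028,0,0,0,0.028,0,0,0,0.028,0,0,0,0.028,0,0,0,0.028,0,0,0,0.028,0,0,0,0,0]

```text
clock: 3.45
position: [479.6, 219.4, 61.4]
ee_rot: [-0.569, 0.823, -0.0, -0.003]
contact_force: [-0.1, 0.0, 0.2]
gripper_width: 85.4
grasp_force: 0.0
```

Emit:
arm_command:
  steps: [0,0,0,0,0,0,0,0,0,0,0,0,0,0,0,0,0,0,0,0,0,0,0,0]
  grip: 0.03

```text
clock: 4.2
position: [481.7, 221.1, 64.7]
ee_rot: [-0.568, 0.823, -0.0, 0.001]
contact_force: [-0.6, -0.5, 6.0]
gripper_width: 39.7
grasp_force: 60.5
```

Emit:
arm_command:
  steps: [0,0,-0.02,0,0,0,-0.025,0,0,0,-0.025,0,0,0,-0.02,0,-0.023,0.0072,0,0,-0.023,0.0072,0,0,-0.023,0.0072,0,0,-0.023,0.0072,0,0,-0.023,0.0072,0,0,-0.023,0.0072,0,0,0,0,0,0,0,0,0,0]

```text
clock: 5.7
position: [489.1, 364.8, 152.9]
ee_rot: [-0.568, 0.823, -0.0, -0.001]
contact_force: [-0.2, 0.0, -0.8]
gripper_width: 39.4
grasp_force: 60.5
```

```bash
python3 - <<'E'
from h import *
c=get_calibration("wrist");i=get_image("wrist")[...,::-1];t=get_image("top")[...,::-1];s=read_state();print(s["position"],s["grasp_force"],s["gripper_width"])
o=np.hstack([cv2.resize(i,(400,300)),cv2.resize(t[160:280,140:300],(400,300))]);cv2.imwrite("pics/j1.png",o)
E
```

```text
[489.30347952 364.28853384 153.23145084] 60.487636774778366 39.71876618637215
```

View pics/j1.png

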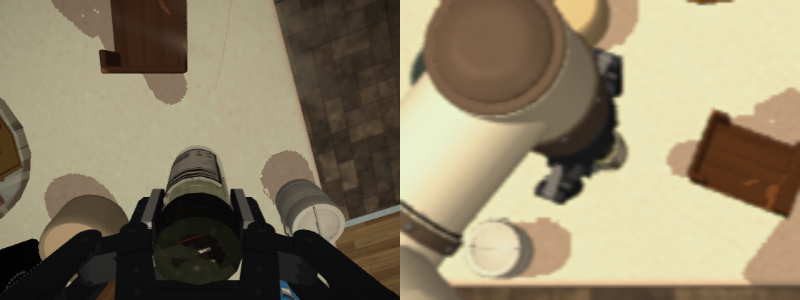

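The jar is held upright between the fingers, and the path down is clear of the canister and mug. I'll lower it.

Emit:
arm_command:
  steps: [0,0,0.03,0,0,0,0.03,0,0,0,0.02,0,0,0,0.01,0,0,0,0.003,0,0,0,0,0,0,0,0,0]

```text
clock: 6.68
position: [489.9, 365.3, 61.3]
ee_rot: [-0.568, 0.823, 0.0, 0.001]
contact_force: [0.2, -0.3, -1.0]
gripper_width: 39.7
grasp_force: 60.5
```

Emit:
arm_command:
  steps: [0,0,0.001,0,0,0,0.001,0,0,0,0.001,0,0,0,0,0]

```text
clock: 7.18
position: [489.4, 364.8, 57.2]
ee_rot: [-0.568, 0.823, -0.0, -0.0]
contact_force: [0.0, -1.1, -0.7]
gripper_width: 39.5
grasp_force: 60.5
```

Emit:
arm_command:
  steps: [0,0,0.001,0,0,0,0.001,0,0,0,0,0]

```text
clock: 7.55
position: [489.6, 365.0, 56.7]
ee_rot: [-0.568, 0.823, -0.0, 0.0]
contact_force: [-1.8, -1.7, 7.3]
gripper_width: 39.7
grasp_force: 61.4
```

Emit:
arm_command:
  steps: [0,0,0.001,0,0,0,0.001,0,0,0,0,0]

```text
clock: 7.92
position: [489.7, 365.1, 56.7]
ee_rot: [-0.568, 0.823, -0.0, 0.001]
contact_force: [-5.7, -2.8, 15.4]
gripper_width: 40.0
grasp_force: 62.2
```

Emit:
arm_command:
  steps: [0,0,-0.002,0,0,0,0,0]

```text
clock: 8.18
position: [489.7, 365.0, 56.7]
ee_rot: [-0.568, 0.823, -0.0, 0.001]
contact_force: [-2.9, -0.1, 8.7]
gripper_width: 39.6
grasp_force: 61.0
```

Emit:
arm_command:
  steps: [0,0,0,0,0,0,0,0,0,0,0,0,0,0,-0.03,0,0,0,-0.04,0,0,0,-0.04,0,0,0,-0.04,0,0,0,-0.03,0,0.05,0,0,0,0.05,0,0,0,0.05,0,0,0,0,0,0,0]
  grip: 0.085

```text
clock: 9.68
position: [434.8, 222.0, 235.7]
ee_rot: [-0.567, 0.824, 0.0, -0.0]
contact_force: [1.3, 1.0, -0.2]
gripper_width: 84.8
grasp_force: 0.0
```

```bash
python3 - <<'E'
from h import *
c=get_calibration("wrist");i=get_image("wrist")[...,::-1];t=get_image("top")[...,::-1];s=read_state();print(s["clock"],s["position"])
cv2.imwrite("pics/w2.png",i);cv2.imwrite("pics/t2.png",t);np.save("w2.npy",[c],allow_pickle=True);print(np.array(c["cam_to_world"])[:3,3])
o=np.hstack([i[:,60:500],np.vstack([cv2.resize(t[190:260,200:320],(360,210),interpolation=cv2.INTER_CUBIC),np.zeros((210,360,3),np.uint8)])]);cv2.imwrite("pics/v2.png",o)
E
```

```text
9.775 [436.50934872 224.64066036 235.75025932]
[406.12448138 147.37466595 378.60452484]
```

View pics/v2.png

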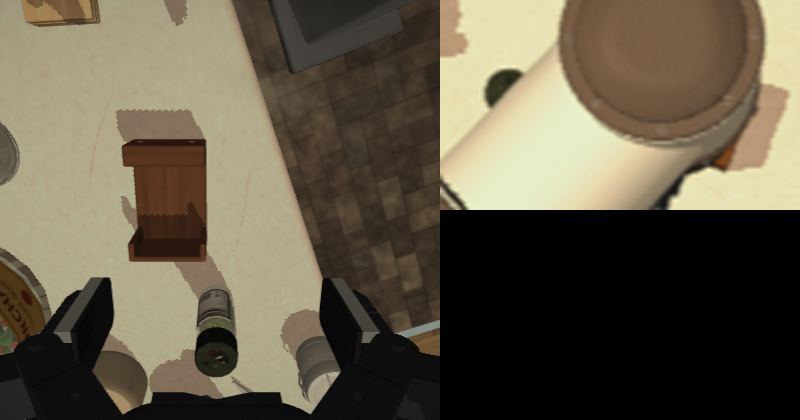

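The jar stands upright on the worktop and the holder is empty. I'll enlarge the holder to find its corners.

```bash
python3 - <<'E'
from h import *
w=cv2.imread("pics/w2.png")
a=cv2.resize(w[130:270,170:280],None,fx=4,fy=4,interpolation=cv2.INTER_CUBIC)
a=cv2.convertScaleAbs(a,alpha=1.6,beta=10);cv2.imwrite("pics/v3.png",a)
E
```

```text
(no output)
```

View pics/v3.png

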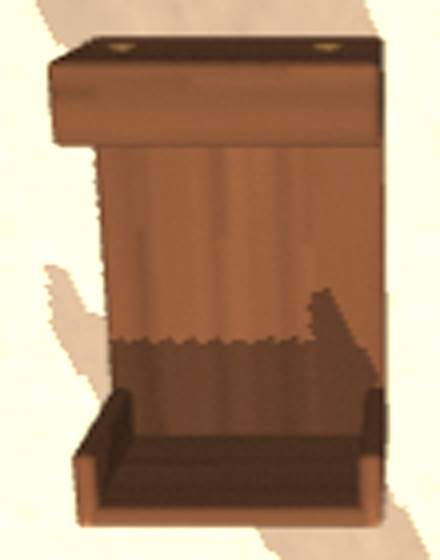

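The lip-top corners are at (182.5,146), (265.5,145.5), (183.3,166.5) and (265.5,166.5). The tall wall's outer top corners are at (189.5,261.3) and (266.5,261.2), with its inner edge at row 256.8.

```bash
python3 - <<'E'
from h import *
c=np.load("w2.npy",allow_pickle=True)[0]
L=[onplane(c,p,49)[:2] for p in[(182.5,146),(265.5,145.5),(183.3,166.5),(265.5,166.5)]]
T=[onplane(c,p,55)[:2] for p in[(189.5,261.3),(266.5,261.2),(193.7,256.8),(262,256.8)]]
print(np.round(L,1).tolist(),np.round(T,1).tolist())
n=np.linalg.norm
print("lip w",n(L[0]-L[1]),n(L[2]-L[3]),"depth",n(L[0]-L[2]),n(L[1]-L[3]),"wall w",n(T[0]-T[1]),"len",n(L[0]-T[0]),n(L[1]-T[1]))
m0=(L[0]+L[1])/2;m1=(T[0]+T[1])/2;d=m1-m0;print("centre",(m0+m1)/2,"yaw",np.arctan2(d[1],d[0]))
e=L[0]-L[1];print("lip perp yaw",np.arctan2(-e[0],e[1])%np.pi, [np.arctan2(*(T[k]-L[k])[::-1]) for k in(0,1)]);e=T[0]-T[1];print(np.arctan2(-e[0],e[1])%np.pi)
E
```

```text
[[501.7, 159.1], [431.3, 185.6], [509.2, 176.4], [438.3, 203.5]] [[542.4, 263.7], [471.4, 290.8], [536.5, 260.8], [473.8, 284.8]]
lip w 75.29592725896389 75.8819985128722 depth 18.81916352884886 19.25330815188243 wall w 75.99669818811721 len 112.25016001873324 112.58067262260843
centre [486.70466317 224.80394186] yaw 1.2029507906392105
lip perp yaw 1.2109046605961775 [np.float64(1.1998208175503136), np.float64(1.2060715747714699)]
1.206482181411237
```

Emit:
arm_command:
  steps: [0.038,-0.028,0,0,0.038,-0.028,0,0,0.038,-0.028,0,0,0.038,-0.028,0,0,0.038,-0.028,0,0,0,0,0,-0.06,0,0,0,0,0,0,0,0]

```text
clock: 10.78
position: [500.1, -1.9, 235.1]
ee_rot: [-0.592, 0.806, 0.0, -0.0]
contact_force: [-0.0, 0.1, -0.1]
gripper_width: 85.3
grasp_force: 0.0
```

```bash
python3 - <<'E'
from h import *
c=get_calibration("wrist");i=get_image("wrist")[...,::-1];s=read_state();M=R.from_quat(s["ee_rot"]).as_matrix();print(s["clock"],s["position"],M.round(3).tolist())
cv2.imwrite("pics/w3.png",i);np.save("w3.npy",[c],allow_pickle=True)
h=cv2.cvtColor(i.copy(),cv2.COLOR_BGR2HSV)
print(proj(c,(499,-3,24)))
u,v=proj(c,(499,-3,24)).astype(int);print(h[v-3:v+3:2,u-3:u+3:2].reshape(-1,3).tolist(), h[v-15,u+90].tolist())
m=((h[...,1]>85)&(h[...,0]>12)&(h[...,0]<30)&(h[...,2]>90)).astype(np.uint8)*255
b=blob(m,(max(u-100,0),max(v-100,0),u+100,v+100));r=cv2.minAreaRect(b);print(r)
ap=cv2.approxPolyDP(b,5,True)[:,0];print(ap.tolist(),[onplane(c,p,24)[:2].round(0).tolist() for p in ap])
a=cv2.resize(i[v-75:v+75,u-70:u+70],None,fx=4,fy=4,interpolation=cv2.INTER_CUBIC);print(u,v);cv2.imwrite("pics/v4.png",a)
E
```

```text
10.825 [499.93568227  -1.90097224 235.13586162] [[-0.298, -0.955, -0.0], [-0.955, 0.298, -0.0], [0.0, 0.0, -1.0]]
[276.84521277 176.36172947]
[[18, 127, 145], [19, 125, 145], [18, 127, 145], [18, 127, 145], [18, 126, 146], [18, 127, 145], [18, 127, 145], [18, 127, 145], [18, 127, 145]] [24, 56, 145]
((276.0, 171.0), (61.99999237060547, 95.99998474121094), 0.0)
[[305, 124], [245, 125], [247, 218], [304, 218]] [[458.0, -44.0], [513.0, -60.0], [542.0, 30.0], [485.0, 47.0]]
276 176
```

View pics/v4.png

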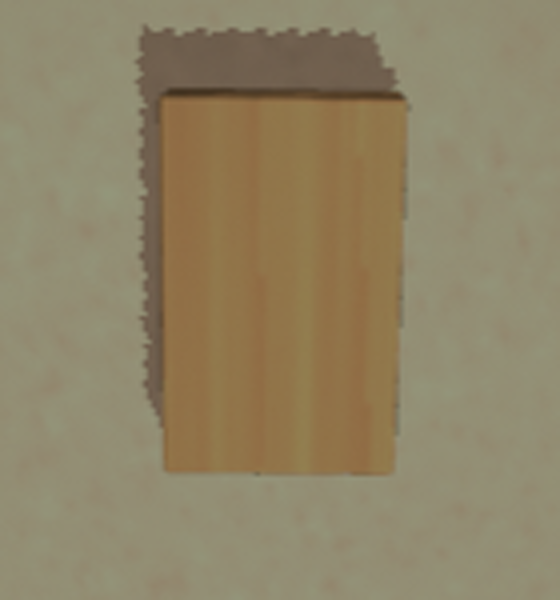

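The pile's top corners are at (246.5,125.3), (307.5,125.5), (304.5,219) and (247.3,219).

```bash
python3 - <<'E'
from h import *
c=np.load("w3.npy",allow_pickle=True)[0]
P=np.array([onplane(c,p,24)[:2] for p in[(246.5,125.3),(307.5,125.5),(304.5,219),(247.3,219)]])
e=(P[2]+P[3]-P[0]-P[1])/2;C=P.mean(0);print(P.round(1).tolist(),C,np.linalg.norm(e),np.arctan2(e[1],e[0]),[np.linalg.norm(P[i]-P[i-1]) for i in range(4)])
s=read_state();M=R.from_quat(s["ee_rot"]).as_matrix();D=np.r_[C,0]-s["position"];print(M.T@D, np.arctan2(M[1,0],M[0,0])+np.pi)
E
```

```text
[[511.9, -59.3], [456.2, -41.6], [485.1, 48.7], [541.7, 30.9]] [498.70956447  -5.32596292] 94.9158785537023 1.256016645001358 [np.float64(95.01980147781161), np.float64(58.40697028399807), np.float64(94.81449687160516), np.float64(59.391197283750145)]
[3.60804661e+00 1.13295349e-01 2.35136293e+02] 1.2684764567460984
```

Emit:
arm_command:
  steps: [0.0135,0,0.03,0.012,0,0,0.03,0,0,0,0.04,0,0,0,0.04,0,0,0,0.04,0,0,0,0.03,0,0,0,0.015,0,0,0,0.008,0,0,0,0,0]

```text
clock: 11.95
position: [495.7, -15.2, 2.2]
ee_rot: [-0.588, 0.809, 0.0, -0.0]
contact_force: [0.0, 1.1, -0.6]
gripper_width: 84.8
grasp_force: 0.0
```

```bash
python3 - <<'E'
from h import *
i=get_image("wrist")[...,::-1];s=read_state();print(s["clock"],s["position"],s["contact_force"])
cv2.imwrite("pics/w4.png",i[150:420,:])
E
```

```text
12.0 [496.04220868 -15.20296548   2.67848036] [-0.40919399 -0.21293278  0.2003233 ]
```

View pics/w4.png

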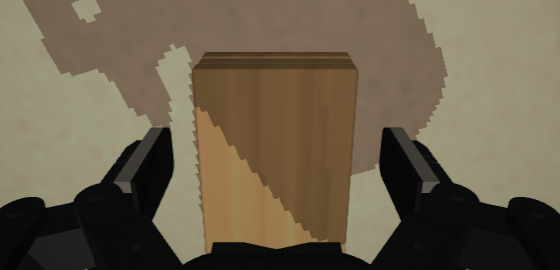

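The pile sits squarely between the open fingers. I'll go slightly lower, because the pads stand back when open, and then close.

Emit:
arm_command:
  steps: [0,0,0.004,0,0,0,0,0]

```text
clock: 12.25
position: [495.7, -15.6, -1.4]
ee_rot: [-0.587, 0.809, -0.0, 0.0]
contact_force: [-0.4, -0.0, -0.6]
gripper_width: 84.8
grasp_force: 0.0
```

Emit:
arm_command:
  steps: [0,0,0,0,0,0,0,0,0,0,0,0,0,0,0,0,0,0,0,0]
  grip: 0.045

```text
clock: 12.88
position: [496.1, -15.5, -1.1]
ee_rot: [-0.588, 0.809, -0.0, 0.0]
contact_force: [-1.1, 0.2, 6.2]
gripper_width: 59.0
grasp_force: 65.6
```

Emit:
arm_command:
  steps: [0,0,-0.01,0,0,0,-0.02,0,0,0,-0.02,0,0,0,-0.02,0,0,0,-0.02,0,0,0,-0.01,0.05,0,0,0,0,0,0,0,0]

```text
clock: 13.88
position: [494.9, -15.7, 97.8]
ee_rot: [-0.567, 0.824, 0.0, -0.001]
contact_force: [-0.3, -0.7, -1.6]
gripper_width: 59.0
grasp_force: 64.9
```

```bash
python3 - <<'E'
from h import *
i=get_image("wrist")[...,::-1];s=read_state();M=R.from_quat(s["ee_rot"]).as_matrix();print(s["clock"],s["position"],s["grasp_force"],np.arctan2(M[1,0],M[0,0])+np.pi)
sc=get_image("scene")[...,::-1];c=get_calibration("scene");u,v=proj(c,s["position"]).astype(int);print(u,v)
a=cv2.resize(i[150:420],(560,270));b=cv2.resize(sc[max(v-60,0):v+60,u-80:u+80],(400,300),interpolation=cv2.INTER_CUBIC)
o=np.zeros((580,560,3),np.uint8);o[:270]=a;o[275:575,:400]=b;cv2.imwrite("pics/v5.png",o)
t=np.array([452,133.5,0]);print(M.T@(t-s["position"]))
E
```

```text
13.925 [494.91197667 -15.74552946  97.67131074] 64.86535057425499 1.2061163318740165
345 247
[-124.2041912    93.18502305   97.69964747]
```

View pics/v5.png

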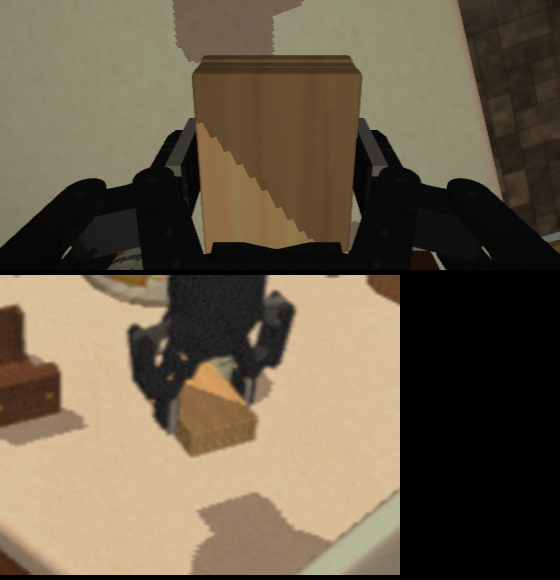

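The picture shows all three coasters gripped level and lifted together. The tool can only turn about its own z, so I'll tilt the pile by pivoting it in the pads, pressing its +x end on top of the lip from outside.

Emit:
arm_command:
  steps: [-0.0207,0.0155,0,0,-0.0207,0.0155,0,0,-0.0207,0.0155,0,0,-0.0207,0.0155,0,0,-0.0207,0.0155,0,0,-0.0207,0.0155,0,0,0,0,0.025,0,0,0,0.02,0,0,0,0,0]

```text
clock: 15.1
position: [451.8, 132.8, 51.7]
ee_rot: [-0.567, 0.824, 0.0, -0.002]
contact_force: [-0.4, -0.6, -0.2]
gripper_width: 58.8
grasp_force: 64.9
```

Emit:
arm_command:
  steps: [0,0,0.002,0,0,0,0.002,0,0,0,0.002,0,0,0,0.002,0,0,0,0,0]

```text
clock: 15.72
position: [453.3, 133.4, 46.7]
ee_rot: [-0.567, 0.824, -0.0, 0.0]
contact_force: [-2.3, -2.8, 8.3]
gripper_width: 59.0
grasp_force: 66.2
```

Emit:
arm_command:
  steps: [0,0,0.002,0,0,0,0.002,0,0,0,0.002,0,0,0,0,0]

```text
clock: 16.23
position: [452.9, 132.5, 41.0]
ee_rot: [-0.567, 0.824, -0.0, -0.0]
contact_force: [-2.4, -6.4, 12.5]
gripper_width: 59.1
grasp_force: 68.5
```

Emit:
arm_command:
  steps: [0,0,0.002,0,0,0,0.002,0,0,0,0.002,0,0,0,0,0]

```text
clock: 16.73
position: [452.8, 132.2, 35.0]
ee_rot: [-0.567, 0.824, -0.001, -0.001]
contact_force: [-3.2, -7.6, 12.7]
gripper_width: 59.2
grasp_force: 71.2
```

Emit:
arm_command:
  steps: [0,0,0.002,0,0,0,0.002,0,0,0,0.002,0,0,0,0.002,0,0,0,0.002,0,0,0,0,0]

```text
clock: 17.48
position: [453.0, 132.5, 25.0]
ee_rot: [-0.567, 0.824, -0.0, -0.0]
contact_force: [-2.7, -6.7, 14.2]
gripper_width: 58.8
grasp_force: 77.0
```

```bash
cat > pm.py <<'E'
from h import *
s=read_state();M=R.from_quat(s["ee_rot"]).as_matrix();c=get_calibration("wrist");i=get_image("wrist")[...,::-1].copy()
import sys;cv2.imwrite("pics/%s.png"%sys.argv[1],i)
h=cv2.cvtColor(i,cv2.COLOR_BGR2HSV)
m=((h[...,1]>95)&(h[...,0]>11)&(h[...,0]<26)&(h[...,2]>40)).astype(np.uint8)*255
b=blob(m,(150,100,400,400));x,y,w,hh=cv2.boundingRect(b);print("t",s["clock"],s["position"].round(1),"yaw",np.arctan2(M[1,0],M[0,0])+np.pi,"bbox",x,y,w,hh)
for r in range(y,y+hh,max(hh//9,1)):
    k=np.flatnonzero(m[r,x:x+w]);print(r,x+k.min(),x+k.max(),end=" | ")
# distance along tool from camera of a 60mm-wide edge of n px: tilt from width at the low-end edges
q=h[y-4:y+45,x+w//2-20:x+w//2+20,2].mean(1).round(0);print("\nV profile from",y-4,q.astype(int).tolist())
E
python3 pm.py p1; python3 - <<'E'
from h import *
i=cv2.imread("pics/w4.png")
h=cv2.cvtColor(i,cv2.COLOR_BGR2HSV);print(h[45:80:1,258:298,2].mean(1).astype(int).tolist())
E
```

```text
t 17.475 [453.  132.5  25. ] yaw 1.2058094906633825 bbox 194 212 166 188
212 201 351 | 232 199 353 | 252 198 354 | 272 198 355 | 292 197 355 | 312 196 356 | 332 196 357 | 352 195 357 | 372 194 359 | 392 199 353 | 
V profile from 208 [120, 120, 120, 101, 97, 105, 115, 120, 120, 120, 120, 120, 120, 120, 120, 120, 120, 120, 120, 120, 120, 120, 120, 120, 120, 120, 120, 120, 120, 120, 120, 120, 120, 120, 120, 120, 120, 120, 120, 120, 120, 122, 123, 124, 125, 125, 126, 128, 129]
[124, 124, 123, 123, 123, 123, 122, 71, 74, 76, 78, 95, 110, 99, 71, 74, 75, 76, 83, 71, 73, 75, 77, 82, 98, 111, 112, 112, 112, 112, 112, 112, 112, 112, 112]
```

```bash
cat > tilt.py <<'E'
from h import *
def tilt(img,c,rows,pos,M):
    h=cv2.cvtColor(img,cv2.COLOR_BGR2HSV);m=((h[...,1]>95)&(h[...,0]>11)&(h[...,0]<26)&(h[...,2]>40))
    K=np.array(c["camera_matrix"]);T=np.array(c["cam_to_world"]);P=[]
    for r in rows:
        k=150+np.flatnonzero(m[r,150:400]);w=k.max()-k.min()+1;z=K[0,0]*60/w
        q=T[:3,:3]@(np.linalg.inv(K)@[(k.max()+k.min())/2,r,1]*z)+T[:3,3];P.append(M.T@(q-pos))
    P=np.array(P);print(P.round(1).tolist());s=np.polyfit(P[:,0],P[:,2],1)[0];print("slope deg",np.degrees(np.arctan(s)))
if __name__=="__main__":
    s=read_state();M=R.from_quat(s["ee_rot"]).as_matrix();c=get_calibration("wrist")
    import sys;tilt(cv2.imread("pics/%s.png"%sys.argv[1]),c,[int(a) for a in sys.argv[2:]],s["position"],M)
E
python3 tilt.py p1 216 225 240 260 280 300 320 340 360
```

```text
[[34.6, -0.2, -9.8], [31.6, 0.0, -11.7], [26.1, 0.0, -13.5], [19.5, 0.0, -17.5], [13.1, 0.0, -21.4], [5.9, 0.0, -23.7], [-0.3, 0.0, -27.5], [-6.8, 0.2, -30.5], [-12.7, 0.2, -34.1]]
slope deg 26.848052002728735
```

The pivot works: tilt is about 27° about the grip, with 14 N. A little more.

Emit:
arm_command:
  steps: [0,0,0.002,0,0,0,0.0015,0,0,0,0,0]

```text
clock: 17.9
position: [453.2, 132.9, 21.6]
ee_rot: [-0.567, 0.824, -0.0, 0.0]
contact_force: [-4.5, -5.4, 13.3]
gripper_width: 58.9
grasp_force: 79.6
```

Emit:
arm_command:
  steps: [0,0,-0.01,0,0,0,-0.025,0,0,0,-0.025,0,0,0,-0.02,0,0,0,0,0,0,0,0,0]

```text
clock: 18.65
position: [452.5, 133.4, 99.1]
ee_rot: [-0.567, 0.824, 0.0, -0.001]
contact_force: [-0.4, 0.3, -1.6]
gripper_width: 59.1
grasp_force: 77.5
```

```bash
python3 pm.py p2; python3 tilt.py p2 216 225 240 260 280 300 320 340 360
```

```text
t 18.65 [452.5 133.4  99.1] yaw 1.2055293647866345 bbox 193 212 168 188
212 204 349 | 232 200 353 | 252 199 353 | 272 198 355 | 292 197 355 | 312 196 356 | 332 195 357 | 352 194 358 | 372 193 359 | 392 199 353 | 
V profile from 208 [161, 161, 160, 127, 98, 104, 115, 117, 117, 117, 117, 117, 117, 117, 117, 118, 117, 117, 117, 117, 117, 117, 117, 117, 117, 118, 117, 117, 117, 117, 117, 117, 117, 117, 117, 118, 119, 120, 121, 121, 122, 122, 122, 123, 123, 123, 123, 123, 124]
[[34.0, 0.2, -8.0], [31.0, 0.0, -10.0], [25.7, 0.2, -12.6], [19.1, 0.2, -16.7], [13.1, 0.0, -21.4], [6.3, 0.2, -24.4], [-0.3, 0.0, -27.5], [-6.3, 0.0, -31.2], [-11.6, 0.2, -35.4]]
slope deg 30.357276791508863
```

The pile holds a 30° tilt. I'll move it over the holder and check the lip's lateral position from the wrist camera.

Emit:
arm_command:
  steps: [-0.0178,0,0,0,-0.0178,0,0,0,-0.0178,0,0,0,-0.0178,0,0,0,-0.0178,0,0,0,-0.0178,0,0,0,0,0,0,0,0,0,0,0]

```text
clock: 19.7
position: [490.7, 233.1, 99.6]
ee_rot: [-0.567, 0.824, 0.0, -0.0]
contact_force: [-0.6, 0.7, -2.2]
gripper_width: 59.2
grasp_force: 77.5
```

```bash
python3 pm.py p3; python3 tilt.py p3 216 225 240 260 280 300 320 340 360; python3 - <<'E'
from h import *
i=cv2.imread("pics/p3.png");c=get_calibration("wrist");s=read_state();M=R.from_quat(s["ee_rot"]).as_matrix()
C=np.array([487,225.]);e=np.array([np.cos(1.205),np.sin(1.205)]);f=np.array([-e[1],e[0]])
for x,y,z in[(-57,-38,49),(-57,38,49),(-37,-38,49),(-37,38,49)]:print("pred",proj(c,np.r_[C+e*x+f*y,z]).round(1))
h=cv2.cvtColor(i,cv2.COLOR_BGR2HSV);m=((h[...,2]<110)&(h[...,1]>130)).astype(np.uint8)*255
for r in range(60,215,8):
    k=np.flatnonzero(m[r,120:430]);print(r,(120+k.min(),120+k.max(),len(k)) if len(k) else None,end=" ")
print();print([int(v) for v in h[60:215:2,270:280,2].mean(1)]);print("hsv",h[150,276],h[190,276])
d=np.r_[C+e*9,0]-s["position"];print("togo",M.T@d)
E
```

```text
t 19.7 [490.7 233.1  99.6] yaw 1.2055756300572205 bbox 193 205 168 195
205 247 330 | 226 200 352 | 247 199 353 | 268 198 355 | 289 197 355 | 310 196 356 | 331 195 357 | 352 194 358 | 373 193 359 | 394 200 352 | 
V profile from 201 [80, 80, 79, 79, 79, 79, 79, 79, 79, 79, 70, 97, 103, 115, 116, 116, 116, 116, 116, 116, 116, 116, 116, 116, 116, 116, 116, 116, 116, 116, 116, 116, 116, 116, 116, 116, 116, 116, 116, 116, 116, 116, 116, 117, 117, 118, 118, 119, 119]
[[34.3, 0.0, -8.9], [31.0, 0.0, -10.0], [25.7, 0.2, -12.6], [19.1, 0.2, -16.7], [13.1, 0.0, -21.4], [6.4, 0.2, -24.5], [-0.3, 0.0, -27.5], [-6.3, 0.0, -31.2], [-11.1, 0.0, -36.1]]
slope deg 30.341122672412062
pred [204.6 122.5]
pred [350.  122.5]
pred [206.9 160.6]
pred [347.7 160.5]
60 None 68 None 76 None 84 None 92 None 100 None 108 None 116 None 124 (np.int64(205), np.int64(345), 141) 132 (np.int64(205), np.int64(346), 142) 140 (np.int64(205), np.int64(345), 141) 148 (np.int64(206), np.int64(345), 140) 156 (np.int64(206), np.int64(344), 139) 164 (np.int64(219), np.int64(332), 114) 172 (np.int64(219), np.int64(331), 113) 180 (np.int64(220), np.int64(331), 112) 188 (np.int64(220), np.int64(331), 112) 196 (np.int64(220), np.int64(330), 111) 204 (np.int64(221), np.int64(330), 110) 212 (np.int64(204), np.int64(349), 145) 
[114, 115, 116, 115, 116, 116, 117, 117, 117, 117, 116, 116, 117, 117, 117, 118, 117, 117, 117, 117, 116, 116, 116, 116, 116, 115, 115, 114, 113, 34, 32, 40, 46, 47, 49, 49, 49, 47, 46, 47, 47, 48, 49, 49, 49, 50, 49, 47, 47, 36, 82, 82, 82, 82, 82, 82, 82, 81, 82, 81, 81, 82, 82, 81, 81, 81, 82, 81, 82, 82, 82, 82, 82, 82, 82, 81, 98, 115]
hsv [ 10 163  50] [ 11 169  83]
togo [-0.37955323  0.62449969 99.65790177]
```

The lip measures at columns 205-346 and the floor at 219-331. Both agree with the estimate within about 1 mm, and the pile is centred laterally to 0.5 mm. I'll descend and slide in along the tilt.

Emit:
arm_command:
  steps: [0,-0.0004,0.02,0,0,0,0.02,0,0,0,0.014,0,0,0,0.006,0,0,0,0.0035,0,0,0,0,0,0,0,0,0]

```text
clock: 20.62
position: [491.8, 233.5, 36.8]
ee_rot: [-0.567, 0.824, 0.0, 0.001]
contact_force: [-0.3, -0.4, -1.1]
gripper_width: 59.1
grasp_force: 77.5
```

Emit:
arm_command:
  steps: [0.004,0,0.0023,0,0.004,0,0.0023,0,0.004,0,0.0023,0,0,0,0,0]

```text
clock: 21.12
position: [486.9, 221.5, 29.1]
ee_rot: [-0.567, 0.824, -0.0, -0.0]
contact_force: [-0.8, -0.9, -1.9]
gripper_width: 59.0
grasp_force: 77.5
```

Emit:
arm_command:
  steps: [0.003,0,0.0018,0,0.002,0,0.0012,0,0,0,0,0]

```text
clock: 21.5
position: [485.3, 217.1, 26.3]
ee_rot: [-0.567, 0.824, -0.0, -0.0]
contact_force: [-0.1, 0.0, -0.6]
gripper_width: 58.7
grasp_force: 77.5
```

```bash
python3 pm.py p4; python3 tilt.py p4 216 225 240 260 280 300 320 340 360; python3 - <<'E'
from h import *
i=cv2.imread("pics/p4.png");c=get_calibration("wrist");s=read_state();M=R.from_quat(s["ee_rot"]).as_matrix()
C=np.array([487,225.]);e=np.array([np.cos(1.205),np.sin(1.205)]);f=np.array([-e[1],e[0]])
for x,y,z in[(-57,0,49),(-37,0,49),(-37,-38,49),(-37,38,49)]:print("pred",proj(c,np.r_[C+e*x+f*y,z]).round(1))
h=cv2.cvtColor(i,cv2.COLOR_BGR2HSV);print([int(v) for v in h[100:230:2,270:280,2].mean(1)])
p=s["position"][:2]-C;print("TCP in holder",p@e,p@f)
E
```

```text
t 21.5 [485.3 217.1  26.3] yaw 1.2056781624371613 bbox 193 228 188 172
228 207 324 | 247 199 353 | 266 198 354 | 285 197 355 | 304 197 356 | 323 196 357 | 342 195 357 | 361 194 359 | 380 195 357 | 399 202 350 | 
V profile from 224 [57, 57, 57, 58, 57, 57, 56, 56, 56, 55, 54, 54, 54, 54, 48, 46, 88, 131, 131, 131, 131, 132, 132, 131, 131, 131, 132, 131, 132, 131, 132, 133, 134, 135, 137, 137, 138, 138, 138, 139, 139, 140, 140, 140, 141, 141, 142, 142, 142]
[[46.1, 0.8, -43.4], [43.9, 0.2, -45.1], [32.8, -3.3, -29.6], [19.5, 0.0, -17.5], [13.1, 0.0, -21.4], [6.4, 0.2, -24.4], [-0.3, 0.0, -27.5], [-6.3, 0.0, -31.1], [-11.1, 0.0, -36.0]]
slope deg -11.150965747121006
pred [279.8 187.7]
pred [279.6 241.6]
pred [174.1 241.5]
pred [385.1 241.6]
[132, 133, 133, 134, 134, 133, 132, 132, 132, 132, 132, 133, 133, 134, 133, 133, 133, 133, 133, 133, 132, 133, 133, 132, 132, 132, 131, 131, 130, 130, 129, 129, 41, 43, 39, 40, 40, 40, 37, 38, 37, 37, 38, 37, 47, 53, 54, 54, 55, 56, 56, 57, 56, 54, 53, 54, 54, 54, 55, 55, 55, 56, 57, 57, 57]
TCP in holder -7.729450014883109 -1.3234576860732323
```

No contact so far, and the low end is under the lip (lip edge at row 240, as predicted). I'll go on to touch the floor, then press down so the pile levels in the pads.

Emit:
arm_command:
  steps: [0.002,0,0.0012,0,0.0015,0,0.001,0,0,0,0,0]

```text
clock: 21.92
position: [484.1, 213.9, 24.1]
ee_rot: [-0.567, 0.824, -0.0, -0.0]
contact_force: [-0.2, -0.4, -1.1]
gripper_width: 58.8
grasp_force: 77.5
```

```bash
python3 - <<'E'
from h import *
i=get_image("wrist")[...,::-1].copy();s=read_state();h=cv2.cvtColor(i,cv2.COLOR_BGR2HSV);C=np.array([487,225.]);e=np.array([np.cos(1.205),np.sin(1.205)])
print(s["position"],s["contact_force"],(s["position"][:2]-C)@e)
m=((h[...,2]<110)&(h[...,1]>130))
for r in range(200,245,5):
    k=np.flatnonzero(m[r,120:440])+120;print(r,k.min(),k.max(),(k.min()+k.max())/2)
for r in(255,265,275):
    k=np.flatnonzero((h[r,150:400,1]>95)&(h[r,150:400,0]>11)&(h[r,150:400,0]<26)&(h[r,150:400,2]>40))+150;print("pile",r,k.min(),k.max(),(k.min()+k.max())/2)
E
```

```text
[484.18298066 214.01594794  24.17399586] [ 0.03308105  0.3258842  -0.53007861] -11.264966812880997
200 169 384 276.5
205 168 385 276.5
210 169 384 276.5
215 169 384 276.5
220 170 383 276.5
225 170 383 276.5
230 171 382 276.5
235 171 382 276.5
240 172 381 276.5
pile 255 199 354 276.5
pile 265 198 354 276.0
pile 275 198 355 276.5
```

The pile is exactly centred on the lip (276.5 against 276.5). Pressing down.

Emit:
arm_command:
  steps: [0.0003,0,0.0015,0,0.0004,0,0.0015,0,0.0004,0,0.0015,0,0,0,0,0]

```text
clock: 22.48
position: [484.1, 213.4, 20.4]
ee_rot: [-0.567, 0.824, -0.0, 0.0]
contact_force: [-2.0, 1.0, 3.9]
gripper_width: 58.3
grasp_force: 78.1
```

Emit:
arm_command:
  steps: [0.0004,0,0.0015,0,0.0004,0,0.0015,0,0,0,0,0]

```text
clock: 22.85
position: [484.4, 213.7, 19.4]
ee_rot: [-0.568, 0.823, -0.0, 0.002]
contact_force: [-6.0, 2.7, 17.8]
gripper_width: 58.6
grasp_force: 79.6
```

Emit:
arm_command:
  steps: [0.0003,0,0.0015,0,0.0003,0,0.0015,0,0,0,0,0]

```text
clock: 23.22
position: [485.5, 214.2, 17.5]
ee_rot: [-0.568, 0.823, -0.0, 0.003]
contact_force: [-5.6, 3.3, 21.5]
gripper_width: 58.7
grasp_force: 80.6
```

Emit:
arm_command:
  steps: [0.0003,0,0.0015,0,0.0003,0,0.0015,0,0,0,0,0]

```text
clock: 23.6
position: [486.4, 214.7, 15.3]
ee_rot: [-0.568, 0.823, -0.0, 0.005]
contact_force: [-5.2, 4.4, 23.8]
gripper_width: 58.6
grasp_force: 81.7
```

```bash
python3 pm.py p5; python3 tilt.py p5 265 280 300 320 340 360
```

```text
t 23.6 [486.4 214.7  15.3] yaw 1.2092001219429775 bbox 194 254 166 146
254 200 345 | 270 196 356 | 286 196 357 | 302 196 357 | 318 195 357 | 334 195 357 | 350 195 358 | 366 195 358 | 382 196 356 | 398 201 351 | 
V profile from 250 [59, 58, 58, 57, 58, 57, 57, 52, 49, 86, 149, 149, 150, 150, 151, 151, 151, 152, 154, 157, 159, 160, 161, 161, 162, 166, 168, 169, 170, 170, 171, 171, 172, 172, 172, 173, 173, 174, 174, 175, 178, 179, 180, 180, 180, 180, 180, 180, 180]
[[21.4, 1.1, -25.6], [14.3, 0.2, -23.6], [6.8, 0.0, -25.2], [0.7, 0.0, -28.9], [-6.3, 0.0, -31.2], [-12.2, 0.4, -34.8]]
slope deg 16.82059062263892
```

The pile is levelling in the pads: about 22° left, with the +x end now below the tall wall's top. I'll release gently so it settles.

Emit:
arm_command:
  steps: [0,0,-0.002,0,0,0,0,0,0,0,0,0,0,0,0,0]
  grip: 0.066

```text
clock: 24.15
position: [482.9, 210.8, 12.2]
ee_rot: [-0.567, 0.824, -0.0, -0.001]
contact_force: [-1.0, -0.2, 0.4]
gripper_width: 66.2
grasp_force: 0.0
```

```bash
python3 pm.py p6; python3 tilt.py p6 265 280 300 320 340 360 380
```

```text
t 24.15 [482.9 210.8  12.2] yaw 1.2054829938637548 bbox 194 272 160 128
272 197 341 | 286 195 349 | 300 196 349 | 314 197 353 | 328 199 349 | 342 200 353 | 356 200 352 | 370 201 351 | 384 202 342 | 398 203 281 | 
V profile from 268 [60, 59, 59, 59, 59, 56, 49, 63, 188, 188, 188, 188, 188, 188, 188, 188, 188, 188, 188, 188, 188, 188, 188, 188, 188, 188, 188, 188, 188, 188, 188, 188, 188, 188, 188, 188, 188, 188, 187, 187, 187, 187, 187, 187, 187, 187, 187, 187, 187]
[[22.8, 10.6, -28.3], [13.1, -1.1, -21.4], [3.5, -1.4, -19.8], [-5.6, -1.6, -19.8], [-14.4, -1.2, -20.6], [-25.6, -1.5, -19.0], [-35.1, -1.5, -19.8]]
slope deg -6.222100729907428
```

It now lies flat: top face at z ≈ 32 mm, which is floor plus 24. I'll open fully, retreat and verify.

Emit:
arm_command:
  steps: [0,0,0,0,0,0,0,0,0,0,0,0,0,0,-0.02,0,0,0,-0.04,0,0,0,-0.05,0,0,0,-0.05,0,0,0,-0.05,0,0,0,0,0,0,0,0,0]
  grip: 0.085

```text
clock: 25.45
position: [482.5, 210.9, 222.3]
ee_rot: [-0.567, 0.824, 0.0, -0.0]
contact_force: [-0.1, 0.5, -0.6]
gripper_width: 85.0
grasp_force: 0.0
```

```bash
python3 - <<'E'
from h import *
s=read_state();c=get_calibration("wrist");i=get_image("wrist")[...,::-1].copy();cv2.imwrite("pics/f.png",i);print(s["clock"],s["position"])
C=np.array([487,225.]);e=np.array([np.cos(1.205),np.sin(1.205)]);f=np.array([-e[1],e[0]])
h=cv2.cvtColor(i,cv2.COLOR_BGR2HSV);m=((h[...,1]>85)&(h[...,0]>14)&(h[...,0]<30)&(h[...,2]>120)).astype(np.uint8)*255
u,v=proj(c,np.r_[C,32]).astype(int);b=blob(m,(u-80,v-80,u+80,v+80));r=cv2.boundingRect(b);print(u,v,r)
for x,y,z in[(-37,-30,32),(-37,30,32),(48,-30,32),(48,30,32),(51,-30,32)]:print("pred",(x,y),proj(c,np.r_[C+e*x+f*y,z]).round(1))
x,y,w,hh=r
for rr in np.linspace(y+3,y+hh-3,5).astype(int):
    k=np.flatnonzero(m[rr,x:x+w])+x
    for q in(k.min(),k.max()+1):
        p=onplane(c,(q,rr),32)[:2]-C;print((p@e).round(1),(p@f).round(1),end=" ; ")
    print()
for q in((x+w/2,y),(x+w/2,y+hh)):
    p=onplane(c,q,32)[:2]-C;print("end",p@e)
# jar
t=get_image("top")[...,::-1].copy();ct=get_calibration("top");ht=cv2.cvtColor(t,cv2.COLOR_BGR2HSV)
print("jar px",proj(ct,(489.5,365,105)),ht[tuple(proj(ct,(489.5,365,105)).astype(int)[::-1])])
E
```

```text
25.45 [482.52156818 210.93358519 222.31092389]
276 197 (243, 162, 64, 74)
pred (-37, -30) [244.6 159.1]
pred (-37, 30) [309.3 159.1]
pred (48, -30) [246.9 243.7]
pred (48, 30) [306.9 243.7]
pred (51, -30) [247.  246.5]
-31.5 -31.7 ; -31.5 27.1 ; 
-15.3 -31.2 ; -15.2 27.5 ; 
1.5 -31.6 ; 1.5 27.9 ; 
18.7 -32.1 ; 18.7 27.3 ; 
36.5 -31.6 ; 36.5 25.8 ; 
end -34.30833030201071
end 39.67931171353202
jar px [222.99397943 221.09034786] [ 37  53 196]
```

```bash
python3 - <<'E'
from h import *
i=cv2.imread("pics/f.png");h=cv2.cvtColor(i,cv2.COLOR_BGR2HSV)
print([(r,h[r,262:290].mean(0).astype(int).tolist()) for r in range(226,262,2)])
c=get_calibration("wrist");u,v=proj(c,(489.5,365,105));print("jar wrist",u,v,proj(c,(489.5,365,0)))
sc=get_image("scene")[...,::-1].copy();cs=get_calibration("scene");hs=cv2.cvtColor(sc,cv2.COLOR_BGR2HSV)
p=proj(cs,(489.5,365,95)).astype(int);q=proj(cs,(489.5,365,3)).astype(int);print(p,q)
print([int(hs[int(p[1]+(q[1]-p[1])*k),int(p[0]+(q[0]-p[0])*k),2]) for k in np.linspace(-.3,1.2,16)])
for k in (0,.5,1):
    y=int(p[1]+(q[1]-p[1])*k);print(y,hs[y,p[0]-20:p[0]+20:2,2].tolist())
E
```

```text
[(226, [18, 125, 157]), (228, [18, 125, 157]), (230, [18, 125, 157]), (232, [18, 125, 157]), (234, [17, 127, 137]), (236, [16, 134, 108]), (238, [15, 133, 108]), (240, [15, 133, 110]), (242, [11, 176, 34]), (244, [10, 176, 32]), (246, [11, 175, 35]), (248, [10, 175, 34]), (250, [11, 180, 32]), (252, [11, 175, 32]), (254, [11, 177, 33]), (256, [11, 170, 48]), (258, [11, 166, 75]), (260, [11, 159, 79])]
jar wrist 331.3845833592078 366.0938111386451 [318.02121025 300.87791022]
[228 177] [230 207]
[70, 54, 59, 36, 37, 32, 133, 120, 109, 125, 131, 128, 123, 98, 159, 199]
177 [197, 141, 115, 91, 87, 86, 86, 36, 36, 35, 36, 39, 31, 35, 57, 151, 155, 155, 156, 161]
192 [220, 220, 220, 220, 220, 221, 221, 162, 114, 99, 102, 113, 104, 121, 117, 174, 220, 220, 220, 220]
207 [220, 222, 219, 220, 221, 221, 221, 219, 174, 116, 83, 98, 97, 105, 137, 148, 157, 159, 94, 104]
```

The pile's +x end shows at row 241, which puts its centre about 3 mm from the floor's centre. It lies flat, with its top at 32 mm. The jar's dark cap sits straight above its body and foot at the expected pixels. The tool is clear, so I'll hand in.

```bash
python3 -c "
from bench import *
print(job_done())"
```

```text
the job is handed in; nothing more can be done
None
```

The job is handed in, with no verdict shown: by camera measurement, the spice jar stands upright on the worktop and all three coasters lie flat in the holder, about 3 mm off centre; I did not re-measure the mug, tin and canister at the end, but nothing touched them that I could see.

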